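# Sort out the carriers on the three bench stations

### The job

Inside the safety cabinet the three white carriers stand in the pockets of the wrong stations. Put the tube rack in the cold block's pocket, the two-bottle carrier in the shaker's and the open reagent trough in the balance's, each turned to match its pocket and standing flat on the pocket floor. On the way, park a carrier in the pocket of the empty spare tray, keep the carriers upright, set them down gently without dropping them, and do not knock over or push away the jar, the bottle and the beaker.

Things in the scene. Friction and masses are not known exactly. Their poses are not given: they have to be found in the camera images.
- rack_mid (a point): Tube rack: open frame with ten small clear tubes in two rows of five, their grey caps standing 6 mm above the top. 100 mm long (its x axis), 50 mm wide (y) and 60 mm high with straight upright sides, so it is gripped across the 50 mm width at mid-length; white plastic, loose, 0.1 to 0.4 kg. This point is its centre, 30 mm above its underside; z is up. It fits a pocket either way round. It starts in the shaker.
- carrier_mid (a point): Two-bottle carrier: closed block with two round blue bottle caps, 33 mm across, side by side on top, standing 11 mm above it. 100 mm long (its x axis), 50 mm wide (y) and 60 mm high with straight upright sides, so it is gripped across the 50 mm width at mid-length; white plastic, loose, 0.1 to 0.4 kg. This point is its centre, 30 mm above its underside; z is up. It fits a pocket either way round. It starts in the balance.
- trough_mid (a point): Reagent trough: empty open-topped box, walls 4 mm thick; grip it across both outer walls. 100 mm long (its x axis), 50 mm wide (y) and 60 mm high with straight upright sides, so it is gripped across the 50 mm width at mid-length; white plastic, loose, 0.1 to 0.4 kg. This point is its centre, 30 mm above its underside; z is up. It fits a pocket either way round. It starts in the cold block.
- shaker_pocket (a point): Shaker: white station with dark rubber pocket floor. Its pocket is an oblong recess for one carrier, inside 116 mm (x axis of this point) by 66 mm (y), with a rim 5 mm high and 5 mm thick round it. This point is the centre of the pocket's floor, 30 mm above the table; a carrier stands on that floor, its long side along x. Fixed. At the +x end beyond the pocket, from 63 to 113 mm from this point, it carries one round black dial, 34 mm across, 46 mm above the table.
- balance_pocket (a point): Balance: white station with steel pocket floor. Its pocket is an oblong recess for one carrier, inside 116 mm (x axis of this point) by 66 mm (y), with a rim 5 mm high and 5 mm thick round it. This point is the centre of the pocket's floor, 30 mm above the table; a carrier stands on that floor, its long side along x. Fixed. At the +x end beyond the pocket, from 63 to 113 mm from this point, it carries a flat oblong dark display window, 36 mm above the table.
- cooler_pocket (a point): Cold block: bare aluminium station. Its pocket is an oblong recess for one carrier, inside 116 mm (x axis of this point) by 66 mm (y), with a rim 5 mm high and 5 mm thick round it. This point is the centre of the pocket's floor, 30 mm above the table; a carrier stands on that floor, its long side along x. Fixed. At the +x end beyond the pocket, from 63 to 113 mm from this point, it carries a row of five upright cooling fins, 38 mm above the table.
- spare_pocket (a point): Spare tray: plain grey tray, nothing but the pocket, empty at the start: the free spot. Its pocket is an oblong recess for one carrier, inside 116 mm (x axis of this point) by 66 mm (y), with a rim 5 mm high and 5 mm thick round it. This point is the centre of the pocket's floor, 30 mm above the table; a carrier stands on that floor, its long side along x. Fixed. 
- jar_mid (a point): Bystander, loose, standing on the table among the stations; to be left alone. Brown glass jar with lid, 40 mm across, 60 mm high; this point is its centre, 30 mm up.
- bottle_mid (a point): Bystander, loose, standing on the table among the stations; to be left alone. Small white plastic bottle with blue cap, 38 mm across, 85 mm high; this point is its centre, 42.5 mm up.
- beaker_mid (a point): Bystander, loose, standing on the table among the stations; to be left alone. Clear glass beaker, open, 44 mm across, 55 mm high; this point is its centre, 27.5 mm up.
Not all that is in view belongs to the job. Leave any yellow look-alike of the part that bears carrier_mid alone. Leave any purple look-alike of the part that bears shaker_pocket alone.

How it is judged:
By the outcome, as a careful person would: the job done as asked, in the order asked, and still so for the second after the job is handed in, with the robot touching nothing.
It also fails if it takes over 120 s, if anything falls off the work surface, if the arm or the gripper's body presses on something with over 40 N, if the wrist force passes 120 N, or if a joint passes its speed limit or range.

### The arm

A 6-joint arm with a two-finger parallel gripper is mounted at the origin on the work surface. World frame = base frame: x ahead of the robot, y to its left, z up, the work surface at z = 0. Lengths are in m, angles in rad, forces in N, time in s.
With the tool pointing down it reaches from about 0.25 to 0.775 m from the base axis. Payload 8.9 kg.
Tool frame: the origin (TCP) lies between the finger pads; the fingertips stand 8 mm ahead of it and the grasp point (between the pads) lies 11 mm behind it (tips_ahead is the distance from the TCP to the fingertips, in m); z points along the fingers, y is the line along which they close (so a half turn about z gives the same grasp; the last joint's range is limited). The gripper opens to 85 mm and grips with 20 to 120 N. Pads are 22 mm wide; open, the fingers measure 114 mm over their backs; the gripper's body (76 mm by 85 mm) begins 54 mm behind the grasp point. The pads swing forward as they close: fully open they stand 13 mm farther back than shut.
Start: joints at [1.113, 0.291, -0.153, 1.127, 0, 1.431], TCP at [0.165, 0.499, 0.239] pointing down, gripper open.
Joint ranges: [-2.52, 2.52], [-0.91, 1.74], [-1.3, 1.37], [-1.96, 2.02], [-1.52, 1.47], [-3.14, 3.14]. Speed limits (rad/s): [2.22, 2.22, 2.79, 3.14, 3.14, 3.14].

### API

Orientations are given as a rotation vector (axis times angle).
In Python, from station import observe, camera, close_job, tips_ahead gives the robot as it stands. The module is installed in compiled form; this text tells all that it offers.
- The arm moves only by the tool jog_arm, never from a script. Its argument "increments" is a list of rows, each a list of 5 numbers: the shift along the tool's x, y, z in mm, then the turn about the tool's z in rad, then the closure, from 0 (fully open) to 1 (shut). In form: [[tx, ty, tz, turn, grip], ...]. A call has 1 to 8 rows; each row shifts and turns the commanded pose from where the row before left it, along the tool's axes as they then stand; what a row does not reach is not made up. A row lasts 1/10 s, in which the tool goes at most 50 mm and 8.59 degrees, less where a joint would pass 70% of its speed; a pose out of reach is approached as far as the arm can. A call with a gripper value outside its range is refused whole. The fingers move at their own pace and stop on an object; "squeeze" is the grip in N (left out, the last holds). Time passes only in rows, so rows that do not move let the fingers close. It gives the time, the measured TCP pose, the force, the opening and the grip force at its end, in the units of the state.
- observe(): the state, without advancing time (a new reading comes with each control period).
- camera(name): name is "scene" or "top" or "wrist"; returns a dict with "pixels" (420x560x3 uint8, blue, green, red), "depth" (420x560 float32, m along the optical axis (not along the pixel's ray), 0 where there is no reading), "fx", "fy", "cx", "cy" (pixels), "world_from_camera" (4x4, takes a point from camera to world coordinates); the wrist camera has in their place "tool_from_camera" (4x4, takes a point from camera to tool coordinates, whose origin is the TCP and whose axes are the flange's). Camera axes: x right, y up, looking along -z (the intrinsics and any distortion apply to the point x, -y, -z); pixel columns grow to the right and rows downward; lengths in m; the calibration is good to about 2 mm. A picture is of the moment at which its call begins: read the wrist's pose just before it.
- close_job(): hands the job in; it is judged then, once.
The state is a dict: "time": time; "joint_positions": joint angles; "qd": joint speeds; "effort": joint torques, N m; "ee_pos": TCP position; "ee_rot": TCP orientation; "ft_force": force on the tool from outside, world axes, zero at the start; "wrist_torque": the same for the moment, N m; "width": finger opening in m; "grasp_force": force on a finger pad.
Only numpy, scipy, OpenCV 4.12 (cv2) and the standard library are available. Lean on these libraries where they do the work, as an engineer would, in place of code of your own. Each camera call takes 0.05 s, during which the arm holds its last target. There are 200 camera calls.

## Working session

There is one attempt and no reset: what is moved stays moved. The work goes in short steps, Python scripts to look and compute and a tool call to move; the robot and the scene stay as the last step left them, time stands still between calls to the robot, and variables do not carry over. Pictures are saved under pics/ and viewed, at most 14 in all, crops included, and the job is handed in when it is done.

Besides the shell and the picture viewer there is one more tool, called after "Request:" by a JSON object that holds its "fn" and its "kwargs". jog_arm: Moves the arm, as the interface text tells. Its arguments: {"type":"object","properties":{"increments":{"type":"array"},"squeeze":{"type":"number"}},"required":["increments"]}

```bash
mkdir -p pics; cat > h.py <<'E'
import numpy as np,cv2,pickle
from station import observe,camera,close_job,tips_ahead
def ray_pts(c,uv,z):
    T=np.array(c["world_from_camera"]);uv=np.atleast_2d(uv).astype(float)
    d=np.c_[(uv[:,0]-c["cx"])/c["fx"],-(uv[:,1]-c["cy"])/c["fy"],-np.ones(len(uv))]@T[:3,:3].T
    o=T[:3,3];return o+d*((z-o[2])/d[:,2])[:,None]
def cloud(c):
    v,u=np.mgrid[:420,:560];D=c["depth"];T=np.array(c["world_from_camera"])
    P=np.stack([(u-c["cx"])/c["fx"]*D,-(v-c["cy"])/c["fy"]*D,-D],-1)
    return P@T[:3,:3].T+T[:3,3]
E
python3 - <<'E'
from h import *
s=observe();print(s['ee_pos'],s['ee_rot'],s['time'],tips_ahead)
for n in("top","scene"):
    c=camera(n);pickle.dump(c,open(n+".pkl","wb"));cv2.imwrite(f"pics/{n}0.png",cv2.resize(c["pixels"],(800,600),interpolation=cv2.INTER_CUBIC))
    print(n,{k:c[k] for k in c if k not in("pixels","depth")})
E
```

```text
[0.1643465  0.49815005 0.23872897] [-4.98662401e-01 -3.10133955e+00  1.98724188e-03] 0.0 0.008
top {'fx': 414.26179378987456, 'fy': 414.26179378987456, 'cx': 280.95054246386246, 'cy': 206.6879908588441, 'world_from_camera': array([[ 0.02077681,  0.98414337, -0.17615379,  0.29064857],
       [-0.99976436,  0.01934299, -0.00985296,  0.07715251],
       [-0.00628939,  0.17631699,  0.98431335,  1.1473032 ],
       [ 0.        ,  0.        ,  0.        ,  1.        ]])}
scene {'fx': 460.59170253619845, 'fy': 460.59170253619845, 'cx': 281.4279412643686, 'cy': 218.1404774410884, 'world_from_camera': array([[ 0.32517552, -0.80214086,  0.50083023,  1.00877149],
       [ 0.94560621,  0.28111931, -0.16370958, -0.08197957],
       [-0.00947491,  0.52682252,  0.8499225 ,  1.00804301],
       [ 0.        ,  0.        ,  0.        ,  1.        ]])}
```

View pics/top0.png

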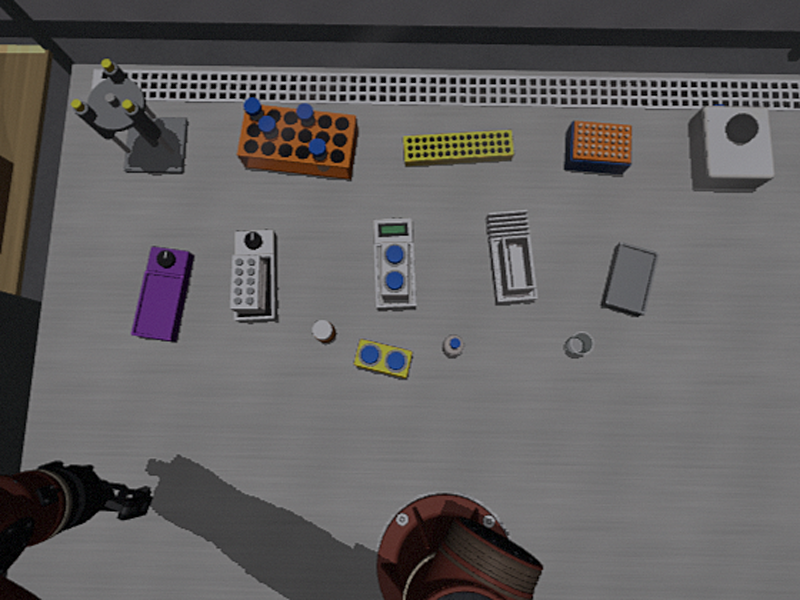

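View pics/scene0.png

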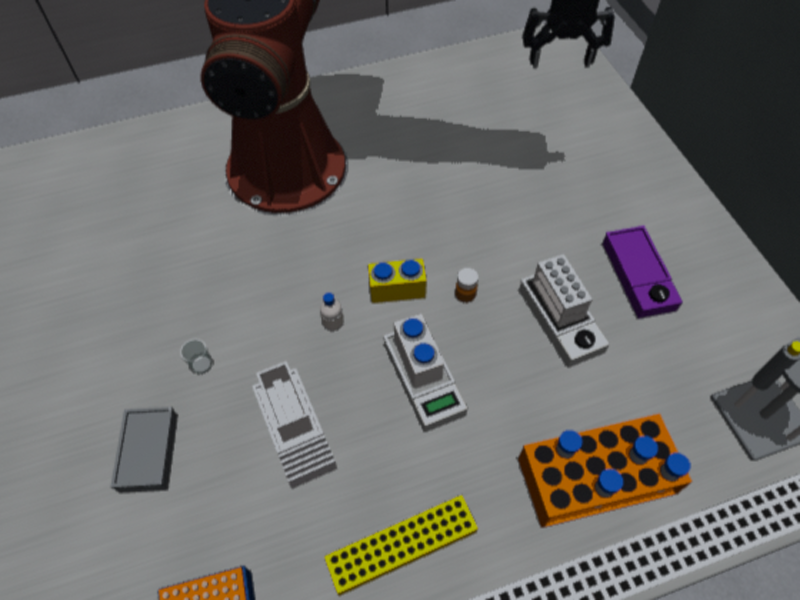

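The candidates in the top view (800x600 picture):
- **Shaker:** white at (253,275), not the purple one at (162,293).
- **Two-bottle carrier:** white at (395,268), not the yellow one at (383,358).
- **Rack:** (250,280).
- **Trough:** (515,265) in the finned cold block.
- **Spare tray:** grey at (630,278).
- **Bystanders:** jar (323,331), bottle (453,345), beaker (578,345).

Next I measure these from the depth clouds of both views and check with one crop.

```bash
cat > meas.py <<'E'
from h import *
def rect(P):
    (c,wh,a)=cv2.minAreaRect((P[:,:2]*1000).astype(np.float32))
    if wh[0]<wh[1]: a+=90
    a=(a+90)%180-90
    if a<-60:a+=180   # long axis near +x.. report
    return np.round(c,1),np.round(sorted(wh)[::-1],1),round(a,2)
if __name__=="__main__":
    cs={n:pickle.load(open(n+".pkl","rb")) for n in("top","scene")}
    seeds=dict(shaker=(253,275),balance=(395,265),cooler=(512,257),spare=(630,278),jar=(323,331),bottle=(453,345),beaker=(578,345),yellow=(383,358),purple=(162,293))
    C={n:cloud(c) for n,c in cs.items()}
    for k,(u,v) in seeds.items():
        p0=ray_pts(cs["top"],[u*.7,v*.7],.05)[0]
        for n in C:
            P=C[n];ok=(cs[n]["depth"]>0)&(np.hypot(P[...,0]-p0[0],P[...,1]-p0[1])<.16)
            def comp(lo,hi):
                m=(ok&(P[...,2]>lo)&(P[...,2]<hi)).astype(np.uint8)
                N,L,S,ce=cv2.connectedComponentsWithStats(m)
                if N<2:return None
                # nearest comp to p0 with area>40
                b=min((i for i in range(1,N) if S[i,4]>25),key=lambda i:np.linalg.norm(P[L==i][:,:2].mean(0)-p0[:2]),default=None)
                return None if b is None else P[L==b]
            A=comp(.02,.2);print(k,n,"all",rect(A) if A is not None else None,len(A) if A is not None else 0,'zmax',None if A is None else np.percentile(A[:,2],98).round(4))
            B=comp(.08,.12)
            if B is not None: print('    top',rect(B),len(B),np.median(B[:,2]).round(4))
            F=comp(.028,.04)
E
python3 meas.py; python3 -c "
from h import *
c=pickle.load(open('top.pkl','rb'));cv2.imwrite('pics/crop.png',cv2.resize(c['pixels'][140:270,80:480],None,fx=2,fy=2,interpolation=cv2.INTER_CUBIC))"
```

```text
shaker top all (array([527.2, 374.2]), array([176.8,  76. ]), 4.67) 1871 zmax 0.0978
    top (array([501.2, 376.2]), array([101.4,  51.2]), 1.9) 759 0.0908
shaker scene all (array([527.2, 371.6]), array([176.5,  79.3]), 4.12) 2439 zmax 0.0965
    top (array([499.5, 373. ]), array([103.1,  53.1]), 1.62) 789 0.0903
balance top all (array([556.6, 105.6]), array([176.6,  76.1]), 3.72) 1719 zmax 0.1027
    top (array([531.5, 103.3]), array([100.2,  49.9]), 1.84) 726 0.0914
balance scene all (array([555.7, 102.2]), array([177.4,  77.2]), 3.81) 2430 zmax 0.1023
    top (array([530.9,  99.6]), array([101.4,  50.1]), 1.22) 882 0.0912
cooler top all (array([ 573.7, -122.2]), array([177. ,  77.6]), 5.6) 1737 zmax 0.0912
    top (array([ 547.5, -123.5]), array([101.3,  50.9]), 5.45) 237 0.0891
cooler scene all (array([ 572.4, -125.7]), array([178.8,  76. ]), 6.03) 2699 zmax 0.0915
    top (array([ 546., -127.]), array([103.6,  49.8]), 5.78) 314 0.0892
spare top all (array([ 534.1, -351.3]), array([127.1,  79.4]), -14.94) 1352 zmax 0.0373
spare scene all (array([ 532.6, -354.9]), array([129. ,  7
[... 890 characters left out ...]
   top (array([ 504.2, -141.9]), array([55.7, 27.6]), -47.07) 94 0.0889
yellow top all (array([369.4, 121.6]), array([100.1,  50.1]), 77.64) 741 zmax 0.0733
    top (array([397. ,  -9.1]), array([16.5, 16.3]), -42.75) 41 0.0848
yellow scene all (array([368.8, 118.2]), array([100.6,  54.1]), 76.17) 966 zmax 0.0729
    top (array([397.2, -12.3]), array([17.4, 16.5]), 21.83) 49 0.0851
purple top all (array([488.1, 552.5]), array([176.7,  79.9]), -7.08) 1873 zmax 0.0465
    top (array([499.5, 391.7]), array([98.1, 20.2]), 1.49) 234 0.0911
purple scene all (array([486.7, 549.7]), array([179. ,  80.8]), -6.92) 1834 zmax 0.0456
    top (array([498.9, 390.4]), array([102.2,  18. ]), 1.91) 170 0.0904
```

View pics/crop.png

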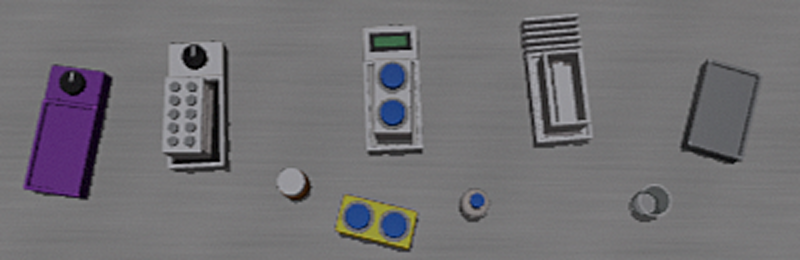

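The crop confirms the picks: shaker dial (195,56) with the rack at (188,115), carrier (392,95), trough (565,90), spare tray (722,110). The purple station (68,130) and yellow carrier (377,222) are decoys. Sizes and heights fit the description.

Plan: rack to spare, carrier to shaker, trough to balance, then rack to cold block.

```bash
cat > plan.py <<'E'
import sys
from h import *
from scipy.spatial.transform import Rotation as R
def plan(x,y,z,a,n):
    """rows from the measured pose to TCP x,y,z (mm), tool y across a part of long-axis angle a (deg)"""
    s=observe();p=np.array(s['ee_pos'])*1000;r=R.from_rotvec(s['ee_rot']);X=r.as_matrix()
    yaw=np.degrees(np.arctan2(X[1,0],X[0,0]))
    d=(180+a-yaw+180)%360-180; d=(d+90)%180-90
    t=-np.radians(d)/n; step=(np.array([x,y,z])-p)/n
    print('at',p.round(1),'yaw',yaw.round(2),'tilt z',X[:,2].round(4),'width',s['width'],'F',np.round(s['ft_force'],1),'t',round(s['time'],2))
    for i in range(n):
        print(np.r_[(r.inv().apply(step)).round(1),round(t,3)].tolist()); r=r*R.from_rotvec([0,0,t])
if __name__=="__main__": plan(*map(float,sys.argv[1:5]),int(sys.argv[5]))
E
python3 plan.py 500 374 230 1.8 10
```

```text
at [164.4 498.2 238.8] yaw 161.73 tilt z [-5.e-04 -1.e-03 -1.e+00] width 0.08574651467010748 F [ 0.2  0.1 -0.1] t 0.1
[-35.8, -1.3, 0.9, -0.035]
[-35.7, -2.5, 0.9, -0.035]
[-35.6, -3.8, 0.9, -0.035]
[-35.4, -5.0, 0.9, -0.035]
[-35.2, -6.3, 0.9, -0.035]
[-35.0, -7.5, 0.9, -0.035]
[-34.7, -8.7, 0.9, -0.035]
[-34.4, -9.9, 0.9, -0.035]
[-34.0, -11.1, 0.9, -0.035]
[-33.6, -12.3, 0.9, -0.035]
```

Request:
{"fn": "jog_arm", "kwargs": {"increments": [[-36,-1,1,-0.035,0],[-36,-2.5,1,-0.035,0],[-36,-4,1,-0.035,0],[-35,-5,1,-0.035,0],[-35,-6,1,-0.035,0],[-35,-7.5,1,-0.035,0],[-35,-9,1,-0.035,0],[-34,-10,1,-0.035,0]]}}

```text
time: 0.9
ee_pos: [0.4344, 0.3981, 0.2309]
ee_rot: [-0.059, -3.141, 0.001]
ft_force: [0.6, 0.5, -0.2]
width: 0.0855
grasp_force: 0.0
```

Request:
{"fn": "jog_arm", "kwargs": {"increments": [[-34,-11,1,-0.035,0],[-34,-12,1,-0.035,0],[0,0,0,0,0],[0,0,0,0,0]]}}

```text
time: 1.3
ee_pos: [0.5009, 0.374, 0.2285]
ee_rot: [0.046, -3.14, 0.001]
ft_force: [0.3, -0.1, -0.7]
width: 0.0854
grasp_force: 0.0
```

```bash
cat >> h.py <<'E'
def wrist():
    from scipy.spatial.transform import Rotation as R
    s=observe();c=camera("wrist");W=np.eye(4);W[:3,:3]=R.from_rotvec(s['ee_rot']).as_matrix();W[:3,3]=s['ee_pos']
    c["world_from_camera"]=W@np.array(c["tool_from_camera"]);return c
E
python3 plan.py 500 374 63 1.8 5; python3 - <<'E'
from h import *
from meas import rect
c=wrist();cv2.imwrite("pics/w1.png",c["pixels"]);P=cloud(c);ok=c["depth"]>0
print(c["world_from_camera"].round(3))
for lo,hi in((.083,.12),(.02,.2)):
    m=(ok&(P[...,2]>lo)&(P[...,2]<hi)&(np.hypot(P[...,0]-.5,P[...,1]-.374)<.16)).astype(np.uint8)
    N,L,S,_=cv2.connectedComponentsWithStats(m)
    for i in range(1,N):
        if S[i,4]>300: print(lo,rect(P[L==i]),S[i].tolist(),np.median(P[L==i][:,2]))
E
```

```text
at [500.9 374.  228.5] yaw -178.31 tilt z [-1.4e-03 -6.0e-04 -1.0e+00] width 0.0854182021989797 F [ 0.3 -0.1 -0.7] t 1.3
[0.1, 0.0, 33.1, -0.0]
[0.1, 0.0, 33.1, -0.0]
[0.1, 0.0, 33.1, -0.0]
[0.1, 0.0, 33.1, -0.0]
[0.1, 0.0, 33.1, -0.0]
[[-0.03  -0.949 -0.314  0.42 ]
 [ 1.    -0.028 -0.008  0.372]
 [-0.001 -0.314  0.949  0.363]
 [ 0.     0.     0.     1.   ]]
0.083 (array([499.8, 374.3]), array([100.1,  50.1]), 1.54) [242, 137, 62, 115, 6804] 0.08994773991102023
0.02 (array([423.3, 244.1]), array([37.6, 18.1]), -32.16) [106, 75, 44, 39, 1282] 0.05769175093243506
0.02 (array([525.9, 373.2]), array([175.6,  76.2]), 3.98) [227, 117, 81, 166, 12166] 0.08883698204847845
0.02 (array([502.4, 522.4]), array([136.9,  24.6]), -7.05) [387, 117, 45, 133, 2864] 0.03205835260338935
```

View pics/w1.png

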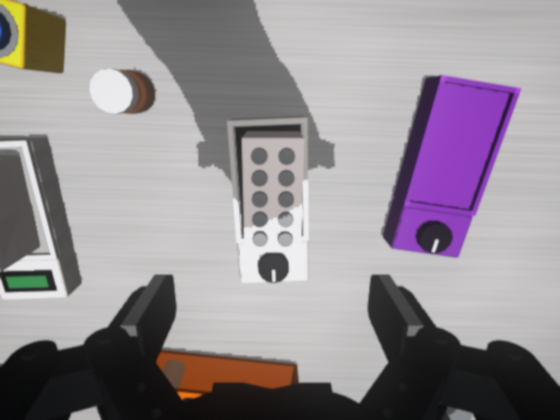

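The wrist view shows the rack centred at about (270,190) in the dialled white shaker, with jar (120,90) and purple decoy (450,160) well clear. The measurement, (499.8, 374.3) at 1.5°, agrees with the mean of the other two views. Descending to grip.

Request:
{"fn": "jog_arm", "kwargs": {"increments": [[1,0,40,0,0],[0,0,40,0,0],[0,0,40,0,0],[0,0,30,0,0],[0,0,15,0,0],[0,0,7,0,0],[0,0,0,0,0],[0,0,0,0,0]], "squeeze": 45}}

```text
time: 2.15
ee_pos: [0.4999, 0.3752, 0.0584]
ee_rot: [-0.05, 3.14, 0.001]
ft_force: [0.6, -0.4, 0.0]
width: 0.0854
grasp_force: 0.0
```

Request:
{"fn": "jog_arm", "kwargs": {"increments": [[0,0,0,0,1],[0,0,0,0,1],[0,0,0,0,1],[0,0,0,0,1],[0,0,0,0,1],[0,0,0,0,1],[0,0,0,0,1],[0,0,0,0,1]]}}

```text
time: 2.95
ee_pos: [0.5003, 0.3747, 0.0582]
ee_rot: [-0.049, 3.14, 0.001]
ft_force: [-0.8, -0.7, 6.4]
width: 0.0497
grasp_force: 48.0
```

Request:
{"fn": "jog_arm", "kwargs": {"increments": [[0,0,-5,0,1],[0,0,-15,0,1],[0,0,-25,0,1],[0,0,-30,0,1],[0,0,-30,0,1],[0,0,-20,0,1],[0,0,-5,0,1],[0,0,0,0,1]]}}

```text
time: 3.75
ee_pos: [0.5, 0.3746, 0.1876]
ee_rot: [-0.049, 3.14, 0.001]
ft_force: [0.5, -0.1, -1.7]
width: 0.0494
grasp_force: 47.1
```

```bash
python3 plan.py 533 -353 188 -15.1 20
```

```text
at [500.  374.6 187.6] yaw -178.22 tilt z [ 8.e-04  5.e-04 -1.e+00] width 0.04943588914015983 F [ 0.5 -0.1 -1.7] t 3.75
[-0.5, -36.4, -0.0, 0.015]
[-1.1, -36.4, -0.0, 0.015]
[-1.6, -36.4, -0.0, 0.015]
[-2.1, -36.4, -0.0, 0.015]
[-2.7, -36.3, -0.0, 0.015]
[-3.2, -36.3, -0.0, 0.015]
[-3.7, -36.2, -0.0, 0.015]
[-4.3, -36.2, -0.0, 0.015]
[-4.8, -36.1, -0.0, 0.015]
[-5.3, -36.0, -0.0, 0.015]
[-5.9, -35.9, -0.0, 0.015]
[-6.4, -35.9, -0.0, 0.015]
[-6.9, -35.8, -0.0, 0.015]
[-7.4, -35.6, -0.0, 0.015]
[-8.0, -35.5, -0.0, 0.015]
[-8.5, -35.4, -0.0, 0.015]
[-9.0, -35.3, -0.0, 0.015]
[-9.5, -35.1, -0.0, 0.015]
[-10.0, -35.0, -0.0, 0.015]
[-10.6, -34.9, -0.0, 0.015]
```

Request:
{"fn": "jog_arm", "kwargs": {"increments": [[0,-15,0,0.015,1],[-1,-30,0,0.015,1],[-2,-36,0,0.015,1],[-2,-36,0,0.015,1],[-3,-36,0,0.015,1],[-3,-36,0,0.015,1],[-4,-36,0,0.015,1],[-4,-36,0,0.015,1]]}}

```text
time: 4.55
ee_pos: [0.5105, 0.1107, 0.1858]
ee_rot: [-0.142, -3.136, 0.001]
ft_force: [-0.2, -0.2, -2.2]
width: 0.0497
grasp_force: 47.2
```

Request:
{"fn": "jog_arm", "kwargs": {"increments": [[-5,-36,0,0.015,1],[-5,-36,0,0.015,1],[-6,-36,0,0.015,1],[-6,-36,0,0.015,1],[-7,-36,0,0.015,1],[-7,-36,0,0.015,1],[-8,-36,0,0.015,1],[-8,-36,0,0.015,1]]}}

```text
time: 5.35
ee_pos: [0.5211, -0.1812, 0.1858]
ee_rot: [-0.33, -3.122, -0.001]
ft_force: [1.2, -0.3, -1.7]
width: 0.0497
grasp_force: 47.1
```

Request:
{"fn": "jog_arm", "kwargs": {"increments": [[-9,-35,0,0.015,1],[-9,-35,0,0.015,1],[-10,-30,0,0.015,1],[-10,-15,0,0.015,1],[0,0,0,0,1],[0,0,0,0,1]]}}

```text
time: 5.95
ee_pos: [0.5324, -0.3002, 0.1858]
ee_rot: [-0.422, -3.11, -0.002]
ft_force: [0.8, 0.4, -1.8]
width: 0.0498
grasp_force: 47.3
```

```bash
python3 plan.py 533 -353 60 -15.1 4;  python3 - <<'E'
from h import *
from meas import rect
c=wrist();P=cloud(c);ok=c["depth"]>0
m=(ok&(P[...,2]>.02)&(P[...,2]<.045)&(np.hypot(P[...,0]-.533,P[...,1]+.353)<.12))
print(rect(P[m]),m.sum())
cv2.imwrite("pics/w2.png",c["pixels"])
E
```

```text
at [ 532.4 -300.2  185.8] yaw 164.54 tilt z [-0.0024  0.0017 -1.    ] width 0.0497566348887856 F [ 0.8  0.4 -1.8] t 5.95
[-3.7, -12.7, 31.4, -0.002]
[-3.7, -12.7, 31.4, -0.002]
[-3.7, -12.7, 31.4, -0.002]
[-3.7, -12.7, 31.4, -0.002]
(array([ 532.7, -354. ]), array([126.4,  76.2]), -15.72) 5473
```

View pics/w2.png

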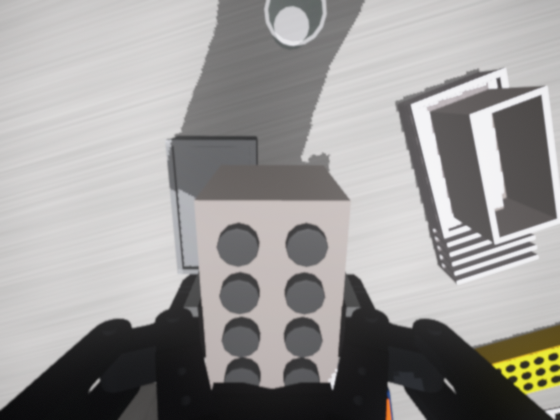

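The wrist view shows the rack held squarely (235–310, 240–380), the tray behind it at (215,205), the beaker at (295,15) and the trough on the right. The tray measures (532.7, -354.0) at -15.6°. I'll shift across, then lower.

Request:
{"fn": "jog_arm", "kwargs": {"increments": [[-5,-17,0,0,1],[-5,-20,0,0,1],[-5,-14.5,0,0,1],[0,0,20,0,1],[0,0,30,0,1],[0,0,30,0,1],[0,0,20,0,1],[0,0,0,0,1]]}}

```text
time: 6.8
ee_pos: [0.5327, -0.3524, 0.0843]
ee_rot: [-0.419, -3.109, -0.004]
ft_force: [-0.9, 1.3, -2.9]
width: 0.0496
grasp_force: 47.3
```

```bash
python3 plan.py 532.8 -353.8 59 -15.4 3
```

```text
at [ 532.7 -352.4   84.3] yaw 164.64 tilt z [-0.0044  0.0035 -1.    ] width 0.0495930781998269 F [-0.9  1.3 -2.9] t 6.8
[-0.2, -0.5, 8.4, 0.0]
[-0.2, -0.5, 8.4, 0.0]
[-0.2, -0.5, 8.4, 0.0]
```

Request:
{"fn": "jog_arm", "kwargs": {"increments": [[0,-1,10,0,1],[0,0,7,0,1],[0,0,4,0,1],[0,0,2,0,1],[0,0,0,0,1],[0,0,0,0,1]]}}

```text
time: 7.4
ee_pos: [0.5345, -0.3551, 0.0647]
ee_rot: [0.421, 3.113, -0.0]
ft_force: [0.0, -0.4, -1.6]
width: 0.0497
grasp_force: 47.3
```

Request:
{"fn": "jog_arm", "kwargs": {"increments": [[1,1,3,0,1],[0,0,1.5,0,1],[0,0,0,0,1],[0,0,0,0,1]]}}

```text
time: 7.8
ee_pos: [0.5336, -0.3537, 0.0598]
ee_rot: [-0.421, -3.113, -0.0]
ft_force: [-0.3, -0.6, -1.4]
width: 0.0496
grasp_force: 47.3
```

Request:
{"fn": "jog_arm", "kwargs": {"increments": [[0,0,0.7,0,1],[0,0,0.7,0,1],[0,0,0,0,1],[0,0,0,0,1]]}}

```text
time: 8.2
ee_pos: [0.5336, -0.3538, 0.0584]
ee_rot: [0.421, 3.113, -0.0]
ft_force: [-0.7, 0.2, -2.4]
width: 0.0494
grasp_force: 47.3
```

Request:
{"fn": "jog_arm", "kwargs": {"increments": [[0,0,0.6,0,1],[0,0,0.4,0,1],[0,0,0,0,1],[0,0,0,0,1]]}}

```text
time: 8.6
ee_pos: [0.5336, -0.3538, 0.0583]
ee_rot: [0.421, 3.113, -0.0]
ft_force: [-2.8, 1.7, 5.9]
width: 0.0493
grasp_force: 48.4
```

Request:
{"fn": "jog_arm", "kwargs": {"increments": [[0,0,0,0,0.3],[0,0,0,0,0],[0,0,0,0,0],[0,0,0,0,0],[0,0,0,0,0],[0,0,0,0,0]]}}

```text
time: 9.2
ee_pos: [0.5336, -0.3537, 0.0573]
ee_rot: [-0.421, -3.113, -0.0]
ft_force: [-0.1, 0.3, 1.1]
width: 0.0849
grasp_force: 0.0
```

Request:
{"fn": "jog_arm", "kwargs": {"increments": [[0,0,-10,0,0],[0,0,-25,0,0],[0,0,-35,0,0],[0,0,-40,0,0],[0,0,-30,0,0],[0,0,-10,0,0]]}}

```text
time: 9.8
ee_pos: [0.5349, -0.3548, 0.212]
ee_rot: [0.42, 3.108, -0.005]
ft_force: [1.6, 1.1, 0.8]
width: 0.0857
grasp_force: 0.0
```

```bash
python3 plan.py 531 101.6 230 1.5 12;  python3 - <<'E'
from h import *
from meas import rect
c=wrist();P=cloud(c);ok=c["depth"]>0
cv2.imwrite("pics/w3.png",c["pixels"])
for lo,hi in((.083,.12),(.02,.2)):
    m=(ok&(P[...,2]>lo)&(P[...,2]<hi)&(np.hypot(P[...,0]-.533,P[...,1]+.354)<.12));print(rect(P[m]),m.sum(),np.median(P[m][:,2]))
E
```

```text
at [ 534.9 -354.8  212. ] yaw 164.6 tilt z [ 0.0045 -0.0038 -1.    ] width 0.08565296013299357 F [1.6 1.1 0.8] t 9.8
[10.4, 36.6, -1.6, -0.025]
[9.5, 36.8, -1.6, -0.025]
[8.6, 37.0, -1.6, -0.025]
[7.7, 37.2, -1.6, -0.025]
[6.8, 37.4, -1.6, -0.025]
[5.8, 37.6, -1.6, -0.025]
[4.9, 37.7, -1.6, -0.025]
[4.0, 37.8, -1.6, -0.025]
[3.1, 37.9, -1.6, -0.025]
[2.1, 38.0, -1.6, -0.025]
[1.2, 38.0, -1.6, -0.025]
[0.3, 38.0, -1.6, -0.025]
(array([ 533.6, -353.8]), array([100.8,  50.2]), -15.72) 7630 0.0899519103931975
(array([ 532.9, -353.9]), array([126.7,  76.2]), -15.69) 11236 0.08936021688860349
```

Rack parked at (533.6, -353.8), -15.7°, with its top at 90 mm. It is flat and within the tray. On to the carrier.

Request:
{"fn": "jog_arm", "kwargs": {"increments": [[10,37,-3,-0.025,0],[9.5,37,-3,-0.025,0],[8.5,37,-3,-0.025,0],[7.5,37,-3,-0.025,0],[7,37.5,-3,-0.025,0],[6,37.5,-2,-0.025,0],[5,38,-1,-0.025,0],[4,38,0,-0.025,0]]}}

```text
time: 10.65
ee_pos: [0.5302, -0.0472, 0.2246]
ee_rot: [-0.107, -3.138, -0.0]
ft_force: [-0.0, -0.0, -0.0]
width: 0.0855
grasp_force: 0.0
```

Request:
{"fn": "jog_arm", "kwargs": {"increments": [[3,38,0,-0.025,0],[2,38,0,-0.025,0],[1,38,0,-0.025,0],[0,38,0,-0.025,0],[0,0,0,0,0],[0,0,0,0,0]]}}

```text
time: 11.25
ee_pos: [0.529, 0.104, 0.2245]
ee_rot: [0.052, -3.14, 0.0]
ft_force: [-0.1, -1.4, -0.0]
width: 0.0854
grasp_force: 0.0
```

```bash
cat > look.py <<'E'
import sys
from plan import *
from meas import rect
x,y=float(sys.argv[1])/1000,float(sys.argv[2])/1000
c=wrist();P=cloud(c);ok=c["depth"]>0;cv2.imwrite("pics/%s.png"%sys.argv[3],c["pixels"])
for lo in(.083,.02):
    m=(ok&(P[...,2]>lo)&(P[...,2]<.13)&(np.hypot(P[...,0]-x,P[...,1]-y)<.14)).astype(np.uint8)
    N,L,S,_=cv2.connectedComponentsWithStats(m)
    for i in range(1,N):
        if S[i,4]>300: print(lo,rect(P[L==i]),S[i,4],np.median(P[L==i][:,2]).round(4))
E
python3 plan.py 531 101.6 58 1.5 5; python3 look.py 531 102 w4
```

```text
at [529.  104.  224.5] yaw -178.11 tilt z [-1.6e-03 -3.0e-04 -1.0e+00] width 0.0853897890606744 F [-0.1 -1.4 -0. ] t 11.25
[-0.4, -0.5, 33.3, 0.001]
[-0.4, -0.5, 33.3, 0.001]
[-0.4, -0.5, 33.3, 0.001]
[-0.4, -0.5, 33.3, 0.001]
[-0.4, -0.5, 33.3, 0.001]
0.083 (array([529.9, 101.1]), array([99.5, 50.1]), 1.19) 6748 0.0903
0.02 (array([395.6, 132.2]), array([48.7,  2.4]), 77.41) 626 0.0456
0.02 (array([555.2, 103.3]), array([175.5,  76.2]), 3.57) 12333 0.0885
```

Request:
{"fn": "jog_arm", "kwargs": {"increments": [[-1,-3,30,0.012,0],[0,0,40,0,0],[0,0,40,0,0],[0,0,30,0,0],[0,0,18,0,0],[0,0,8,0,0],[0,0,0,0,0],[0,0,0,0,0]]}}

```text
time: 12.1
ee_pos: [0.5315, 0.0999, 0.0602]
ee_rot: [-0.029, 3.14, -0.0]
ft_force: [1.1, 0.2, 0.4]
width: 0.0856
grasp_force: 0.0
```

Request:
{"fn": "jog_arm", "kwargs": {"increments": [[0,0,0,0,1],[0,0,0,0,1],[0,0,0,0,1],[0,0,0,0,1],[0,0,0,0,1],[0,0,0,0,1],[0,0,0,0,1],[0,0,0,0,1]]}}

```text
time: 12.9
ee_pos: [0.5315, 0.1005, 0.0604]
ee_rot: [-0.03, 3.14, 0.0]
ft_force: [-1.4, 0.4, 5.8]
width: 0.0494
grasp_force: 47.5
```

Request:
{"fn": "jog_arm", "kwargs": {"increments": [[0,0,-5,0,1],[0,0,-15,0,1],[0,0,-25,0,1],[0,0,-25,0,1],[0,0,-20,0,1],[0,0,-10,0,1],[0,0,0,0,1],[0,0,0,0,1]]}}

```text
time: 13.7
ee_pos: [0.5304, 0.1004, 0.1587]
ee_rot: [0.03, -3.141, 0.0]
ft_force: [-0.0, -0.3, -1.7]
width: 0.0492
grasp_force: 47.2
```

```bash
python3 plan.py 501 371.3 158 4.2 10
```

```text
at [530.4 100.4 158.7] yaw -178.9 tilt z [-9.e-04 -1.e-04 -1.e+00] width 0.04918407812102417 F [-0.  -0.3 -1.7] t 13.7
[2.4, 27.1, 0.1, -0.005]
[2.3, 27.2, 0.1, -0.005]
[2.1, 27.2, 0.1, -0.005]
[2.0, 27.2, 0.1, -0.005]
[1.8, 27.2, 0.1, -0.005]
[1.7, 27.2, 0.1, -0.005]
[1.5, 27.2, 0.1, -0.005]
[1.4, 27.2, 0.1, -0.005]
[1.2, 27.2, 0.1, -0.005]
[1.1, 27.2, 0.1, -0.005]
```

Request:
{"fn": "jog_arm", "kwargs": {"increments": [[1,15,0,-0.005,1],[2,29,0,-0.006,1],[2,32,0,-0.006,1],[2,32,0,-0.006,1],[2,32,0,-0.006,1],[2,32,0,-0.006,1],[2,32,0,-0.006,1],[2,30,0,-0.006,1]]}}

```text
time: 14.5
ee_pos: [0.5049, 0.3355, 0.1581]
ee_rot: [0.105, -3.138, 0.001]
ft_force: [0.3, -0.5, -2.7]
width: 0.0494
grasp_force: 47.4
```

Request:
{"fn": "jog_arm", "kwargs": {"increments": [[1,22,0,-0.005,1],[1,12,0,0,1],[0,3,0,0,1],[0,0,0,0,1],[0,0,0,0,1]]}}

```text
time: 15.0
ee_pos: [0.5018, 0.3694, 0.1592]
ee_rot: [0.11, -3.139, 0.001]
ft_force: [0.0, -0.4, -2.2]
width: 0.049
grasp_force: 47.5
```

```bash
python3 plan.py 502 371.3 62 4.2 4; python3 look.py 501 371 w5
```

```text
at [501.8 369.4 159.2] yaw -175.97 tilt z [-4.e-04 -6.e-04 -1.e+00] width 0.04897758415819868 F [ 0.  -0.4 -2.2] t 15.0
[-0.1, 0.5, 24.3, -0.001]
[-0.1, 0.5, 24.3, -0.001]
[-0.1, 0.5, 24.3, -0.001]
[-0.1, 0.5, 24.3, -0.001]
0.02 (array([454.8, 368.3]), array([76.2, 33.3]), 93.54) 4086 0.0299
```

Request:
{"fn": "jog_arm", "kwargs": {"increments": [[0,2,15,0,1],[0,0,30,0,1],[0,0,28,0,1],[0,0,13,0,1],[0,0,6,0,1],[0,0,3,0,1],[0,0,0,0,1],[0,0,0,0,1]]}}

```text
time: 15.85
ee_pos: [0.5024, 0.3727, 0.0655]
ee_rot: [-0.112, 3.138, 0.001]
ft_force: [-0.2, 0.3, -2.6]
width: 0.0497
grasp_force: 47.3
```

Request:
{"fn": "jog_arm", "kwargs": {"increments": [[0,0,0.5,0,1],[0,0,0.5,0,1],[0,0,0,0,1],[0,0,0,0,1]]}}

```text
time: 16.25
ee_pos: [0.5016, 0.3724, 0.0635]
ee_rot: [-0.112, 3.14, 0.0]
ft_force: [-0.4, 0.2, -2.5]
width: 0.0493
grasp_force: 47.3
```

Request:
{"fn": "jog_arm", "kwargs": {"increments": [[0,-1,1,0,1],[0,0,0.7,0,1],[0,0,0.5,0,1],[0,0,0,0,1],[0,0,0,0,1]]}}

```text
time: 16.75
ee_pos: [0.5017, 0.3714, 0.0612]
ee_rot: [-0.112, 3.14, 0.0]
ft_force: [-0.3, 0.0, -2.8]
width: 0.0495
grasp_force: 47.3
```

Request:
{"fn": "jog_arm", "kwargs": {"increments": [[0,0,0.5,0,1],[0,0,0.4,0,1],[0,0,0,0,1],[0,0,0,0,1]]}}

```text
time: 17.15
ee_pos: [0.5017, 0.3714, 0.0604]
ee_rot: [-0.112, 3.14, 0.0]
ft_force: [-0.5, -1.1, 0.1]
width: 0.0493
grasp_force: 47.7
```

Contact has begun (load passing to the floor). A touch more, then release and rise.

Request:
{"fn": "jog_arm", "kwargs": {"increments": [[0,0,0.3,0,1],[0,0,0,0,1],[0,0,0,0,0.3],[0,0,0,0,0],[0,0,0,0,0],[0,0,0,0,0],[0,0,0,0,0],[0,0,0,0,0]]}}

```text
time: 17.95
ee_pos: [0.5017, 0.3713, 0.06]
ee_rot: [0.112, -3.14, 0.0]
ft_force: [0.2, 0.5, -0.6]
width: 0.0856
grasp_force: 0.0
```

Request:
{"fn": "jog_arm", "kwargs": {"increments": [[0,0,-10,0,0],[0,0,-25,0,0],[0,0,-40,0,0],[0,0,-45,0,0],[0,0,-35,0,0],[0,0,-10,0,0],[0,0,0,0,0]]}}

```text
time: 18.65
ee_pos: [0.5026, 0.3718, 0.2273]
ee_rot: [-0.112, 3.136, 0.003]
ft_force: [-0.6, -0.3, 0.2]
width: 0.0852
grasp_force: 0.0
```

```bash
python3 look.py 501 371 w6; python3 plan.py 546.6 -125.4 226 5.6 13
```

```text
0.083 (array([499.8, 371. ]), array([98.8, 50.1]), 4.01) 6699 0.0902
0.02 (array([525.6, 373.2]), array([175. ,  76.3]), 3.95) 12292 0.0885
at [501.8 371.4 225.3] yaw -175.92 tilt z [ 8.e-04  4.e-04 -1.e+00] width 0.08545215914790519 F [-0.4  0.7 -1. ] t 18.7
[-0.7, -38.4, -0.1, -0.002]
[-0.6, -38.4, -0.1, -0.002]
[-0.6, -38.4, -0.1, -0.002]
[-0.5, -38.4, -0.1, -0.002]
[-0.4, -38.4, -0.1, -0.002]
[-0.3, -38.4, -0.1, -0.002]
[-0.2, -38.4, -0.1, -0.002]
[-0.2, -38.4, -0.1, -0.002]
[-0.1, -38.4, -0.1, -0.002]
[-0.0, -38.4, -0.1, -0.002]
[0.1, -38.4, -0.1, -0.002]
[0.1, -38.4, -0.1, -0.002]
[0.2, -38.4, -0.1, -0.002]
```

The carrier is in the shaker: centre (499.8, 371.0) against a pocket centre of about (500.7, 371.4), angles matching, top at 90 mm. Now the trough.

Request:
{"fn": "jog_arm", "kwargs": {"increments": [[-1,-38,0,-0.002,0],[-1,-38,0,-0.002,0],[-1,-38,0,-0.002,0],[0,-38,0,-0.002,0],[0,-38,0,-0.002,0],[0,-38,0,-0.002,0],[0,-38,0,-0.002,0],[0,-38,0,-0.002,0]]}}

```text
time: 19.5
ee_pos: [0.5272, 0.0669, 0.2232]
ee_rot: [0.137, -3.135, -0.0]
ft_force: [0.3, 0.5, 0.0]
width: 0.0857
grasp_force: 0.0
```

Request:
{"fn": "jog_arm", "kwargs": {"increments": [[0,-40,0,-0.002,0],[0,-40,0,-0.002,0],[0,-40,0,-0.002,0],[0,-40,0,-0.002,0],[0,-35,0,0,0],[0,0,0,0,0],[0,0,0,0,0]]}}

```text
time: 20.2
ee_pos: [0.5451, -0.1259, 0.2232]
ee_rot: [0.147, -3.135, -0.002]
ft_force: [-0.3, -0.0, 0.3]
width: 0.0855
grasp_force: 0.0
```

```bash
python3 look.py 546 -126 w7; python3 plan.py 546.6 -125.4 58.5 5.6 4
```

```text
0.083 (array([ 546.1, -125.9]), array([100.6,  50.2]), 5.59) 1957 0.0894
0.02 (array([ 572.4, -124.6]), array([176.7,  76.2]), 5.95) 12668 0.0357
at [ 545.3 -125.2  223.6] yaw -174.57 tilt z [-0.0025  0.0012 -1.    ] width 0.0852313757310227 F [-0.1 -0.5 -0.6] t 20.25
[-0.4, -0.2, 41.3, -0.001]
[-0.4, -0.2, 41.3, -0.001]
[-0.4, -0.2, 41.3, -0.001]
[-0.4, -0.2, 41.3, -0.001]
```

Request:
{"fn": "jog_arm", "kwargs": {"increments": [[-1,-1,30,0,0],[0,0,40,0,0],[0,0,40,0,0],[0,0,30,0,0],[0,0,18,0,0],[0,0,7,0,0],[0,0,0,0,0],[0,0,0,0,0]]}}

```text
time: 21.05
ee_pos: [0.5478, -0.1262, 0.0608]
ee_rot: [-0.151, 3.137, -0.0]
ft_force: [0.6, -0.0, 0.5]
width: 0.0855
grasp_force: 0.0
```

Request:
{"fn": "jog_arm", "kwargs": {"increments": [[0,0,0,0,1],[0,0,0,0,1],[0,0,0,0,1],[0,0,0,0,1],[0,0,0,0,1],[0,0,0,0,1],[0,0,0,0,1],[0,0,0,0,1]]}}

```text
time: 21.85
ee_pos: [0.5479, -0.1268, 0.061]
ee_rot: [-0.149, 3.137, -0.001]
ft_force: [-1.0, 0.9, 5.7]
width: 0.0493
grasp_force: 47.9
```

Request:
{"fn": "jog_arm", "kwargs": {"increments": [[0,0,-5,0,1],[0,0,-15,0,1],[0,0,-25,0,1],[0,0,-25,0,1],[0,0,-20,0,1],[0,0,-10,0,1],[0,0,0,0,1],[0,0,0,0,1]]}}

```text
time: 22.65
ee_pos: [0.5469, -0.1265, 0.1593]
ee_rot: [0.149, -3.137, -0.0]
ft_force: [-0.2, 0.3, -1.4]
width: 0.0494
grasp_force: 46.9
```

```bash
python3 plan.py 530.5 101.8 158 3.7 9
```

```text
at [ 546.9 -126.5  159.3] yaw -174.55 tilt z [-8.e-04  3.e-04 -1.e+00] width 0.0493670052783858 F [-0.2  0.3 -1.4] t 22.65
[-0.6, 25.4, 0.2, 0.003]
[-0.5, 25.4, 0.2, 0.003]
[-0.4, 25.4, 0.2, 0.003]
[-0.3, 25.4, 0.2, 0.003]
[-0.2, 25.4, 0.2, 0.003]
[-0.2, 25.4, 0.2, 0.003]
[-0.1, 25.4, 0.2, 0.003]
[0.0, 25.4, 0.2, 0.003]
[0.1, 25.4, 0.2, 0.003]
```

Request:
{"fn": "jog_arm", "kwargs": {"increments": [[-1,15,0,0.004,1],[-1,28,0,0.004,1],[-1,31,0,0.004,1],[-1,31,0,0.004,1],[0,31,0,0.004,1],[0,30,0,0.004,1],[0,28,0,0.004,1],[0,20,0,0.003,1]]}}

```text
time: 23.45
ee_pos: [0.5326, 0.0895, 0.1589]
ee_rot: [0.102, -3.138, -0.001]
ft_force: [0.3, 0.7, -1.4]
width: 0.0493
grasp_force: 47.1
```

Request:
{"fn": "jog_arm", "kwargs": {"increments": [[0,11,0,0,1],[0,3,0,0,1],[0,0,0,0,1],[0,0,0,0,1],[0,0,0,0,1]]}}

```text
time: 23.95
ee_pos: [0.5332, 0.1002, 0.1599]
ee_rot: [0.099, -3.14, 0.0]
ft_force: [-0.0, -1.8, -1.4]
width: 0.0495
grasp_force: 47.1
```

```bash
python3 plan.py 531.6 101.8 61 3.7 4; python3 look.py 530 102 w8
```

```text
at [533.2 100.2 159.9] yaw -176.39 tilt z [-1.e-04 -2.e-04 -1.e+00] width 0.04947174585063796 F [-0.  -1.8 -1.4] t 23.95
[0.4, 0.4, 24.7, -0.0]
[0.4, 0.4, 24.7, -0.0]
[0.4, 0.4, 24.7, -0.0]
[0.4, 0.4, 24.7, -0.0]
0.02 (array([395.1, 131.4]), array([59.5,  3.7]), 77.33) 1546 0.0435
0.02 (array([483.5,  98.9]), array([76.2, 31.6]), 93.55) 4190 0.0298
```

View pics/w8.png

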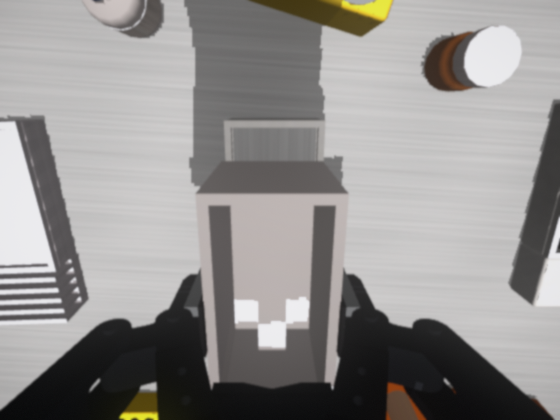

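The wrist view shows the trough held square (200–345, 195–380) over the balance pocket, with its rim centred at (275,140). The jar (490,55) and bottle (118,10) are undisturbed. Lowering.

Request:
{"fn": "jog_arm", "kwargs": {"increments": [[1.5,1.5,15,0,1],[0,0,30,0,1],[0,0,28,0,1],[0,0,13,0,1],[0,0,6,0,1],[0,0,3,0,1],[0,0,0,0,1],[0,0,0,0,1]]}}

```text
time: 24.8
ee_pos: [0.5321, 0.1023, 0.0658]
ee_rot: [-0.101, 3.139, 0.0]
ft_force: [0.1, 0.1, -0.5]
width: 0.0495
grasp_force: 47.0
```

Request:
{"fn": "jog_arm", "kwargs": {"increments": [[0,0,0.7,0,1],[0,0,0.6,0,1],[0,0,0,0,1],[0,0,0,0,1]]}}

```text
time: 25.2
ee_pos: [0.5315, 0.1024, 0.0638]
ee_rot: [-0.101, 3.14, 0.0]
ft_force: [0.2, 0.3, -1.3]
width: 0.0494
grasp_force: 47.0
```

Request:
{"fn": "jog_arm", "kwargs": {"increments": [[0,0,1,0,1],[0,0,0.7,0,1],[0,0,0.5,0,1],[0,0,0,0,1],[0,0,0,0,1]]}}

```text
time: 25.7
ee_pos: [0.5315, 0.1024, 0.0615]
ee_rot: [0.101, -3.14, 0.0]
ft_force: [-0.5, 0.3, -1.7]
width: 0.0494
grasp_force: 47.0
```

Request:
{"fn": "jog_arm", "kwargs": {"increments": [[0,0,0.5,0,1],[0,0,0.3,0,1],[0,0,0,0,1],[0,0,0,0,1]]}}

```text
time: 26.1
ee_pos: [0.5315, 0.1024, 0.0609]
ee_rot: [-0.101, 3.14, -0.0]
ft_force: [-2.9, -0.8, 4.9]
width: 0.0497
grasp_force: 47.6
```

Seated. I'll release, rise and go back to the spare tray.

Request:
{"fn": "jog_arm", "kwargs": {"increments": [[0,0,0,0,0.3],[0,0,0,0,0],[0,0,0,0,0],[0,0,0,0,0],[0,0,0,0,0],[0,0,0,0,0]]}}

```text
time: 26.7
ee_pos: [0.5315, 0.1024, 0.0607]
ee_rot: [0.101, -3.14, -0.0]
ft_force: [-0.2, 0.1, -0.7]
width: 0.0856
grasp_force: 0.0
```

Request:
{"fn": "jog_arm", "kwargs": {"increments": [[0,0,-10,0,0],[0,0,-25,0,0],[0,0,-40,0,0],[0,0,-45,0,0],[0,0,-35,0,0],[0,0,-10,0,0],[0,0,0,0,0]]}}

```text
time: 27.4
ee_pos: [0.5325, 0.1025, 0.2278]
ee_rot: [-0.101, 3.136, 0.0]
ft_force: [-0.3, -0.2, -0.8]
width: 0.0855
grasp_force: 0.0
```

```bash
python3 look.py 530 102 w9; python3 plan.py 533.6 -353.8 225 -15.7 13
```

```text
0.083 (array([529.9, 102.2]), array([100.5,  50.2]), 3.67) 1871 0.0894
0.02 (array([394.9, 131.1]), array([59.3,  3.4]), 77.56) 858 0.0473
0.02 (array([554.7, 103.2]), array([174.5,  76.1]), 3.59) 12246 0.035
at [531.6 102.4 226. ] yaw -176.32 tilt z [ 9.e-04  0.e+00 -1.e+00] width 0.08534029115830423 F [-0.3 -0.3 -0.4] t 27.45
[2.1, -35.0, 0.1, 0.026]
[1.2, -35.1, 0.1, 0.026]
[0.3, -35.1, 0.1, 0.026]
[-0.6, -35.1, 0.1, 0.026]
[-1.6, -35.1, 0.1, 0.026]
[-2.5, -35.0, 0.1, 0.026]
[-3.4, -34.9, 0.1, 0.026]
[-4.3, -34.8, 0.1, 0.026]
[-5.2, -34.7, 0.1, 0.026]
[-6.1, -34.6, 0.1, 0.026]
[-7.0, -34.4, 0.1, 0.026]
[-7.9, -34.2, 0.1, 0.026]
[-8.8, -34.0, 0.1, 0.026]
```

Trough in the balance at (529.9, 102.2), 3.7°, flat and centred. Now to the rack.

Request:
{"fn": "jog_arm", "kwargs": {"increments": [[2,-35,0,0.026,0],[1,-35,0,0.026,0],[0,-35,0,0.026,0],[-1,-35,0,0.026,0],[-1.5,-35,0,0.026,0],[-2.5,-35,0,0.026,0],[-3.5,-35,0,0.026,0],[-4.5,-35,0,0.026,0]]}}

```text
time: 28.25
ee_pos: [0.5328, -0.1793, 0.2237]
ee_rot: [-0.227, -3.13, -0.002]
ft_force: [-0.4, 0.2, 0.9]
width: 0.0851
grasp_force: 0.0
```

Request:
{"fn": "jog_arm", "kwargs": {"increments": [[-5,-35,0,0.026,0],[-6,-35,0,0.026,0],[-7,-34,0,0.026,0],[-8,-34,0,0.026,0],[-9,-34,0,0.026,0],[0,0,0,0,0],[0,0,0,0,0]]}}

```text
time: 28.95
ee_pos: [0.5339, -0.3538, 0.2235]
ee_rot: [-0.43, -3.109, -0.003]
ft_force: [-0.4, 1.8, -0.7]
width: 0.0854
grasp_force: 0.0
```

```bash
python3 look.py 533 -354 w10; python3 plan.py 533.6 -353.8 59 -15.7 4
```

```text
0.083 (array([ 533.3, -353.7]), array([99.8, 50.1]), -15.6) 6965 0.09
0.02 (array([ 532.6, -353.9]), array([126.1,  76.2]), -15.72) 10379 0.0893
at [ 534.1 -353.1  224. ] yaw 164.31 tilt z [-0.0022  0.0022 -1.    ] width 0.08541796500953504 F [0.3 0.3 0.7] t 29.0
[-0.0, -0.3, 41.2, 0.0]
[-0.0, -0.3, 41.2, 0.0]
[-0.0, -0.3, 41.2, 0.0]
[-0.0, -0.3, 41.2, 0.0]
```

Request:
{"fn": "jog_arm", "kwargs": {"increments": [[1,0,30,0,0],[0,0,40,0,0],[0,0,40,0,0],[0,0,30,0,0],[0,0,17,0,0],[0,0,7,0,0],[0,0,0,0,0],[0,0,0,0,0]]}}

```text
time: 29.8
ee_pos: [0.5345, -0.3535, 0.0627]
ee_rot: [0.427, 3.111, -0.001]
ft_force: [0.0, 0.2, 0.3]
width: 0.0853
grasp_force: 0.0
```

Request:
{"fn": "jog_arm", "kwargs": {"increments": [[0,0,0,0,1],[0,0,0,0,1],[0,0,0,0,1],[0,0,0,0,1],[0,0,0,0,1],[0,0,0,0,1],[0,0,0,0,1],[0,0,0,0,1]]}}

```text
time: 30.6
ee_pos: [0.5343, -0.3541, 0.0627]
ee_rot: [0.429, 3.111, -0.001]
ft_force: [-0.8, 1.3, 5.5]
width: 0.0499
grasp_force: 48.2
```

Request:
{"fn": "jog_arm", "kwargs": {"increments": [[0,0,-5,0,1],[0,0,-15,0,1],[0,0,-25,0,1],[0,0,-25,0,1],[0,0,-20,0,1],[0,0,-10,0,1],[0,0,0,0,1],[0,0,0,0,1]]}}

```text
time: 31.4
ee_pos: [0.5335, -0.3534, 0.1608]
ee_rot: [-0.429, -3.111, -0.001]
ft_force: [-0.3, 0.0, -1.8]
width: 0.0497
grasp_force: 47.3
```

```bash
python3 plan.py 548 -127 159 5.9 9
```

```text
at [ 533.5 -353.4  160.8] yaw 164.31 tilt z [-9.e-04  8.e-04 -1.e+00] width 0.04969514433187683 F [-0.3  0.  -1.8] t 31.4
[5.3, 24.6, 0.2, -0.042]
[4.2, 24.8, 0.2, -0.042]
[3.2, 25.0, 0.2, -0.042]
[2.1, 25.1, 0.2, -0.042]
[1.1, 25.2, 0.2, -0.042]
[0.0, 25.2, 0.2, -0.042]
[-1.0, 25.2, 0.2, -0.042]
[-2.1, 25.1, 0.2, -0.042]
[-3.1, 25.0, 0.2, -0.042]
```

Request:
{"fn": "jog_arm", "kwargs": {"increments": [[4,14,0,-0.03,1],[4.5,27,0,-0.042,1],[3.5,30,0,-0.045,1],[2,30,0,-0.045,1],[1,30,0,-0.045,1],[0,30,0,-0.045,1],[-1,27,0,-0.045,1],[-2,20,0,-0.045,1]]}}

```text
time: 32.2
ee_pos: [0.5476, -0.1421, 0.1606]
ee_rot: [0.114, -3.138, -0.002]
ft_force: [-0.1, 0.1, -1.7]
width: 0.0493
grasp_force: 47.3
```

Request:
{"fn": "jog_arm", "kwargs": {"increments": [[-2,12,0,-0.035,1],[-1,5,0,0,1],[0,0,0,0,1],[0,0,0,0,1],[0,0,0,0,1]]}}

```text
time: 32.7
ee_pos: [0.5504, -0.1286, 0.1616]
ee_rot: [0.16, -3.137, 0.0]
ft_force: [-0.5, 0.1, -2.1]
width: 0.0496
grasp_force: 47.3
```

```bash
python3 plan.py 548.5 -127 66 5.9 1; python3 look.py 548 -127 w11
```

```text
at [ 550.4 -128.6  161.6] yaw -174.17 tilt z [-0.e+00 -2.e-04 -1.e+00] width 0.049595488097443956 F [-0.5  0.1 -2.1] t 32.7
[1.7, 1.8, 95.6, -0.001]
0.02 (array([ 501. , -131.9]), array([76.2, 33. ]), 95.86) 4366 0.0299
```

Request:
{"fn": "jog_arm", "kwargs": {"increments": [[2,2,15,0,1],[0,0,30,0,1],[0,0,28,0,1],[0,0,13,0,1],[0,0,6,0,1],[0,0,2,0,1],[0,0,0,0,1],[0,0,0,0,1]]}}

```text
time: 33.55
ee_pos: [0.549, -0.1263, 0.0687]
ee_rot: [-0.162, 3.136, -0.001]
ft_force: [-0.3, 0.1, -1.8]
width: 0.0495
grasp_force: 47.2
```

Request:
{"fn": "jog_arm", "kwargs": {"increments": [[0,0,0.7,0,1],[0,0,0.6,0,1],[0,0,0,0,1],[0,0,0,0,1]]}}

```text
time: 33.95
ee_pos: [0.5482, -0.1259, 0.0665]
ee_rot: [-0.162, 3.137, -0.0]
ft_force: [0.4, 0.1, -2.6]
width: 0.0494
grasp_force: 47.2
```

Request:
{"fn": "jog_arm", "kwargs": {"increments": [[0,-0.7,1.3,0,1],[0,0,1,0,1],[0,0,0.7,0,1],[0,0,0,0,1],[0,0,0,0,1]]}}

```text
time: 34.45
ee_pos: [0.5483, -0.1266, 0.0633]
ee_rot: [0.162, -3.137, -0.0]
ft_force: [-0.4, -0.1, -0.8]
width: 0.0497
grasp_force: 47.2
```

Request:
{"fn": "jog_arm", "kwargs": {"increments": [[0,0,0.5,0,1],[0,0,0.4,0,1],[0,0,0,0,1],[0,0,0,0,1]]}}

```text
time: 34.85
ee_pos: [0.5483, -0.1267, 0.0627]
ee_rot: [-0.162, 3.137, -0.0]
ft_force: [-1.0, 0.6, 1.2]
width: 0.0498
grasp_force: 47.6
```

Request:
{"fn": "jog_arm", "kwargs": {"increments": [[0,0,0.2,0,1],[0,0,0,0,1],[0,0,0,0,0.3],[0,0,0,0,0],[0,0,0,0,0],[0,0,0,0,0],[0,0,0,0,0],[0,0,0,0,0]]}}

```text
time: 35.65
ee_pos: [0.5483, -0.1266, 0.0623]
ee_rot: [0.162, -3.137, -0.0]
ft_force: [0.1, 0.4, -0.6]
width: 0.0853
grasp_force: 0.0
```

Request:
{"fn": "jog_arm", "kwargs": {"increments": [[0,0,-10,0,0],[0,0,-25,0,0],[0,0,-40,0,0],[0,0,-45,0,0],[0,0,-35,0,0],[0,0,-10,0,0],[0,0,0,0,0],[0,0,0,0,0]]}}

```text
time: 36.45
ee_pos: [0.5478, -0.1264, 0.2265]
ee_rot: [0.162, -3.136, -0.001]
ft_force: [-0.4, 0.6, -0.2]
width: 0.0854
grasp_force: 0.0
```

```bash
python3 look.py 548 -127 w12; python3 -c "
from h import *
c=camera('scene');cv2.imwrite('pics/end.png',cv2.resize(c['pixels'],(800,600)))"
```

```text
0.083 (array([ 547.7, -126.8]), array([100.8,  50. ]), 5.97) 6905 0.0899
0.02 (array([ 572.1, -124.7]), array([176.1,  76.2]), 5.94) 12565 0.0887
```

View pics/end.png

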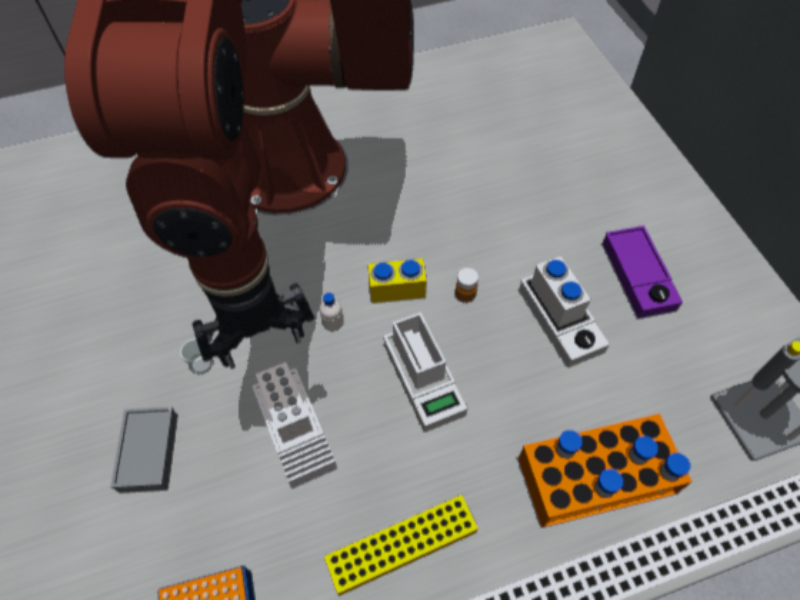

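The final view shows the rack in the cold block (285,400), the trough in the balance (417,350) and the carrier in the shaker (560,290). The spare tray (145,450) is empty. The jar (466,285), bottle (331,310) and beaker (197,357) are unmoved, and the gripper is clear. Handing in.

```bash
python3 -c "
from station import close_job
print(close_job())"
```

```text
the job is handed in; nothing more can be done
None
```

The job is handed in: the rack is in the cold block, the two-bottle carrier in the shaker and the trough in the balance, all measured flat and aligned to their pockets, with the rack parked in the spare tray on the way and the jar, bottle and beaker left where they stood.

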